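# Gauge the gap of the tile press

## Robot

A 6-joint arm with a two-finger parallel gripper is mounted at the origin on the work surface. World frame = base frame: x ahead of the robot, y to its left, z up, the work surface at z = 0. Lengths are in mm, angles in rad, forces in N, time in s.
With the tool pointing down it reaches from about 250 to 775 mm from the base axis. Payload 4 kg.
Tool frame: the origin (TCP) lies between the finger pads; the fingertips stand 25 mm ahead of it and the grasp point (between the pads) lies 6 mm ahead of it; z points along the fingers, y is the line along which they close (so a half turn about z gives the same grasp; the last joint's range is limited). The gripper opens to 85 mm and grips with 20 to 120 N. Pads are 22 mm wide; open, the fingers measure 114 mm over their backs; the gripper's body (76 mm by 85 mm) begins 54 mm behind the grasp point. The pads swing forward as they close: fully open they stand 13 mm farther back than shut.
Start: joints at [1.099, 0.087, 1.371, -0, 1.684, -0.103], TCP at [198.282, 513.03, 256.341] pointing down, gripper open.
Joint ranges: [-3.1, 3.1], [-0.76, 2.03], [0.27, 2.55], [-1.08, 4.22], [0.17, 2.65], [-2.57, 2.57]. Speed limits (rad/s): [2.79, 2.79, 3.14, 3.14, 3.14, 3.14].

## Interface

Orientations are given as a rotation vector (axis times angle).
In Python, from rig import ctrl, optics, workorder gives the robot as it stands.
- The arm moves only by the tool arm_command, never from a script. Its argument "deltas" is a list of rows, each an object of numbers: "dx", "dy", "dz": the shift along the tool's x, y, z scaled (see below); "ax", "ay", "az": the turn, a rotation vector about the tool's x, y, z scaled (see below). In form: [{"dx": .., "dy": .., "dz": .., "ax": .., "ay": .., "az": ..}, ...]. A call has exactly 10 rows; each row is the pose to reach, as a shift and turn from the pose commanded when the call began, along the tool's axes at that moment; what a row does not reach only later rows make up. The controller multiplies each number of a shift by 0.1 m and each number of a turn by pi/2 rad. A row lasts 1/10 s, in which the tool goes at most 50 mm and 8.59 degrees, less where a joint would pass 70% of its speed; a pose out of reach is approached as far as the arm can. A call with a number of a shift or a turn outside -1 to 1 is refused whole. A call with a gripper value outside its range is refused whole. "grip" is the finger opening in mm, from 0 to 85.4, set as the call begins (left out, the last holds). The fingers move at their own pace and stop on an object; the grip force is fixed at half the most. Time passes only in rows, so rows that repeat a pose let the fingers close, or fill a call up. It gives the time, the measured TCP pose, the force, the opening and the grip force at its end, in the units of the state.
- ctrl.state(): the state, without advancing time (a new reading comes with each control period).
- optics.capture(name): name is "scene" or "top" or "wrist"; returns a dict with "frame" (384x512x3 uint8, blue, green, red), "z_map" (384x512 float32, mm along the optical axis (not along the pixel's ray), 0 where there is no reading), "fovy" (degrees; the focal length in pixels is half the picture's height over the tangent of half this angle, whatever the lens; pixels are square), "cx", "cy" (the principal point, pixels), "k1" (the pictures are not rectified: a ray, as slopes to the right and down, at radius r is drawn at 1 + k1 r^2 times it, then the intrinsics apply), "position" and "rotation" of the camera in the world. Camera axes: x right, y up, looking along -z (the intrinsics and any distortion apply to the point x, -y, -z); pixel columns grow to the right and rows downward; lengths in mm; the calibration is good to about 2 mm. A picture is of the moment at which its call begins.
- workorder.close_job(): hands the job in; it is judged then, once.
The state is a dict: "clock": time; "joint_pos": joint angles; "qd": joint speeds; "tau": joint torques, N m; "tool_pos": TCP position; "eef_rot": TCP orientation; "wrist_force": force on the tool from outside, world axes, zero at the start; "torque": the same for the moment, N m; "width": finger opening in mm; "grip_force": force on a finger pad.
Only numpy, scipy, OpenCV 4.12 (cv2) and the standard library are available. Lean on these libraries where they do the work, as an engineer would, in place of code of your own. Each camera call takes 0.05 s, during which the arm holds its last target. There are 200 camera calls.

## Task

Put the tile press into setting mode by pressing the three keys of its control box fully down one at a time: the largest first, then the middle-sized one, then the smallest. Then pick up the taper gauge by its handle, lay its blade flat on the front ledge of the lower plate and slide it straight in under the upper plate until it drags snugly between the two plates, and stop there: do not force it on so that it jacks the upper plate up (1.5 mm at most). Finish while holding: keep your grip on the handle with the blade pinched at that depth, and leave the clay cups and the jar alone.

Things in the scene. Friction and masses are not known exactly. Their poses are not given: they have to be found in the camera images.
- press: bench tile press, fixed: grey base 210 x 170 mm, four pillars 143 mm high beside the plates (y +-74, x 25 and 115 mm). Lower steel plate: 126 mm wide, flat top 60 mm above the bench. Origin: on the bench under the middle of the gap's mouth (front edge of the upper plate); +x points straight into the gap, z up. Bare ledge: x -60 to 0 mm; plates go on to x 130 mm
- head: head of the press: cross plate (underside 50, top 62 mm above this origin, from x 15 mm on) carrying the sprung aluminium upper plate, 130 x 122 x 20 mm. Origin: on the upper plate's underside at rest, above the mouth; axes as the press's. The gap varies from 4 to 7 mm. A lead-in lip, 12 mm long, slopes up in front of the mouth
- platen (a joint): lift of the upper plate from its rest, m: 0 at rest, grows upwards. It sits on its stop with about 8 N (weight and springs), plus 1.5 N for each mm of lift: the blade slides freely at first, then is pinched against the lower plate and drags with some 7 to 12 N
- gauge: taper gauge, 120 to 200 g, loose, flat on the bench. Upright wooden handle 50 long (x), 14 thick (y), top 48 mm above the underside, on a foot 24 wide, 6 thick. Steel blade ahead of it from x 25 to 135 mm, 24 wide, flat beneath, tapering evenly from 9.9 mm thick at the handle to 3 mm at the tip (1 in 16). Origin: on the underside below the handle's middle; +x to the tip, z up
- gauge_tip (a point): middle of the tip of the gauge's blade, on the underside: 135 mm ahead (x) of the gauge's origin
- control_box: control box of the press, fixed: grey, 170 x 80 mm, 45 mm high, three keys in a row along its x axis, 52 mm apart. Origin: middle of its underside
- key_large_top (a point): flat round spring key, 38 mm across, in a black round collar 12 mm high; this point is the centre of its top, 67 mm above the bench when up (22 mm above the box). All keys are the same white: only the size differs, and which of the three places on the control box it has varies
- key_large (a joint): how far this key is pressed, m: 0 up, 0.006 fully down; springs back; fully down takes 5 N
- key_middle_top (a point): flat round spring key, 28 mm across, in a black round collar 12 mm high; this point is the centre of its top, 67 mm above the bench when up (22 mm above the box). All keys are the same white: only the size differs, and which of the three places on the control box it has varies
- key_middle (a joint): how far this key is pressed, m: 0 up, 0.006 fully down; springs back; fully down takes 5 N
- key_small_top (a point): flat round spring key, 18 mm across, in a black round collar 12 mm high; this point is the centre of its top, 67 mm above the bench when up (22 mm above the box). All keys are the same white: only the size differs, and which of the three places on the control box it has varies
- key_small (a joint): how far this key is pressed, m: 0 up, 0.006 fully down; springs back; fully down takes 5 N
- cup_a: unfired clay cup, grey, 72 mm across, 85 mm tall, standing near the work; to be left alone. Origin: middle of its underside
- cup_b: unfired clay cup, grey, 72 mm across, 85 mm tall, standing near the work; to be left alone. Origin: middle of its underside
- jar: white jar with a steel lid, 64 mm across, 80 mm tall, standing near the work; to be left alone. Origin: middle of its underside
There are look-alikes about, which are no part of the job. Leave any purple look-alike of the gauge alone.

How it is judged:
By the outcome, as a careful person would: the job done as asked, in the order asked, and still so for the second after the job is handed in, while the arm keeps its last pose, push and grip.
It also fails if it takes over 64 s, if anything falls off the work surface, if the arm or the gripper's body presses on something with over 40 N, if the wrist force passes 120 N, or if a joint passes its speed limit or range.

## Working session

There is one attempt and no reset: what is moved stays moved. The work goes in short steps, Python scripts to look and compute and a tool call to move; the robot and the scene stay as the last step left them, time stands still between calls to the robot, and variables do not carry over. Pictures are saved under pics/ and viewed, at most 10 in all, crops included, and the job is handed in when it is done.

Besides the shell and the picture viewer there is one more tool, called after "Emit:" by a JSON object that holds its "method" and its "body", one argument or row to a line. arm_command: Moves the arm, as the interface text tells. Shifts and turns lie within -1 to 1; 1 stands for 0.1 m of shift or pi/2 rad of turn. Its arguments: {"type":"object","properties":{"deltas":{"type":"array","items":{"type":"object","properties":{"dx":{"type":"number","minimum":-1,"maximum":1},"dy":{"type":"number","minimum":-1,"maximum":1},"dz":{"type":"number","minimum":-1,"maximum":1},"ax":{"type":"number","minimum":-1,"maximum":1},"ay":{"type":"number","minimum":-1,"maximum":1},"az":{"type":"number","minimum":-1,"maximum":1}}}},"grip":{"type":"number"}},"required":["deltas"]}

```bash
ls; mkdir -p pics
cat > h.py <<'E'
import numpy as np, cv2, pickle
from rig import ctrl, optics
from scipy.spatial.transform import Rotation as R
def cam(n):
    c=optics.capture(n); pickle.dump(c,open(f'{n}.pkl','wb')); return c
def load(n): return pickle.load(open(f'{n}.pkl','rb'))
def rot(c):
    r=np.array(c['rotation'],float); return r if r.shape==(3,3) else (R.from_rotvec(r) if r.size==3 else R.from_quat(r)).as_matrix()
def rays(c,uv):
    uv=np.asarray(uv,float).reshape(-1,2); f=192/np.tan(np.radians(c['fovy'])/2)
    d=(uv-[c['cx'],c['cy']])/f; s=d.copy()
    for _ in range(20): s=d/(1+c['k1']*(s**2).sum(1,keepdims=True))
    return np.c_[s[:,0],-s[:,1],-np.ones(len(s))]@rot(c).T
def onz(c,uv,z):
    d=rays(c,uv); p=np.array(c['position'],float); return p+d*((z-p[2])/d[:,2])[:,None]
def depth(c,uv):
    uv=np.asarray(uv).reshape(-1,2); z=c['z_map'][uv[:,1].astype(int),uv[:,0].astype(int)]
    return np.array(c['position'])+rays(c,uv)*z[:,None]
E
python3 - <<'E'
from h import *
s=ctrl.state(); print(s)
for n in('scene','top','wrist'):
    c=cam(n); cv2.imwrite(f'pics/{n}0.png',c['frame']); print(n,c['fovy'],c['cx'],c['cy'],c['k1'],c['position'],c['rotation'])
a=np.hstack([cv2.imread('pics/top0.png'),]);
E
```

```text
pics
{'clock': 0.0, 'joint_pos': array([ 1.09886773e+00,  8.79370506e-02,  1.37228072e+00,  8.60147311e-06,
        1.68359520e+00, -1.03120180e-01]), 'qd': array([ 0.00083258, -0.00021373,  0.00010876,  0.00072367, -0.00121433,
        0.00130454]), 'tau': array([ 2.95099444e-04, -3.51879323e+01, -3.13268137e+01, -2.46202690e-04,
        1.09553500e-02,  9.21602123e-06]), 'tool_pos': array([198.0839081 , 512.60895818, 255.13545172]), 'eef_rot': array([-0.57592642, -3.08770057,  0.00334001]), 'wrist_force': array([ 0.2787    ,  0.31410427, -0.66858671]), 'torque': array([-0.04489656, -0.05224468, -0.01426434]), 'grip_force': 0.0, 'width': 85.52534315632614}
scene 52.19685660673214 252.26089006134268 190.36241495815764 0.04501683607198414 [ 943.16068805  699.17074699 1147.5958579 ] [0.24066267 0.8683112  2.51679706]
top 54.56718731107625 260.21754491667065 196.33237950452798 -0.08870764502900805 [ 488.88723912  -29.77350619 1240.59454419] [ 0.0387993  -0.02057411 -1.56919823]
wrist 66.68199313019039 261.07796374807583 189.8616169842393 -0.06356665670757844 [125.54522651 539.04675881 372.42396084] [-0.26974774 -0.1822963   1.19351205]
```

View pics/top0.png

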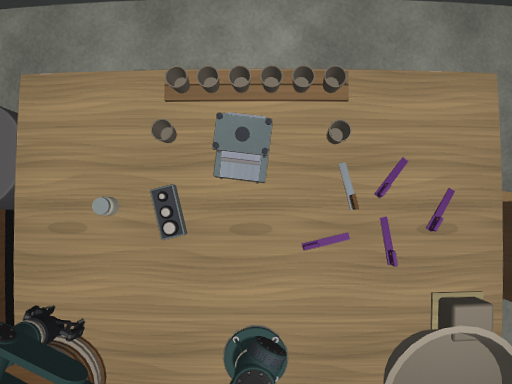

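View pics/scene0.png

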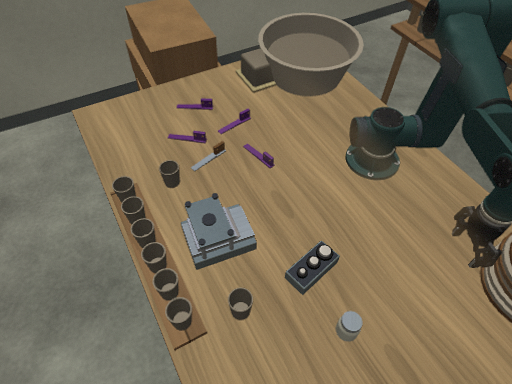

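Top view (up = world +x, left = +y): the press is at (242,147) with its ledge towards the robot. The box keys are large (170,228), middle (166,212) and small (163,196). The steel gauge has its tip at (343,164) and handle at (354,201). The scene view agrees.

Run:
```python
from h import *
t=load('top'); s=load('scene')
a=cv2.resize(t['frame'][105:190,205:285],(400,425),interpolation=cv2.INTER_CUBIC)
b=cv2.resize(t['frame'][155:240,325:405],(400,425),interpolation=cv2.INTER_CUBIC)
cv2.imwrite('pics/crop.png',np.hstack([a,b]))
for n,c,box in(('top',t,(145,180,195,245)),('scene',s,(280,235,345,295))):
    x0,y0,x1,y1=box; g=c['frame'][y0:y1,x0:x1]
    m=(g.min(2)>140).astype(np.uint8)
    k,l,st,ce=cv2.connectedComponentsWithStats(m)
    for i in range(1,k):
        if st[i,4]>8: 
            uv=ce[i]+[x0,y0]; print(n,uv,st[i,4],onz(c,uv,67).round(1),depth(c,uv.round()).round(1))
print(cv2.cvtColor(t['frame'][195:210:7,350:358],cv2.COLOR_BGR2HSV))
```

```text
top [161.41176471 195.88235294] 17 [[534.3 298.6  67. ]] [[534.  300.   66.8]]
top [165.11627907 211.88372093] 43 [[483.5 286.1  67. ]] [[483.1 285.9  69.1]]
top [168.9        227.65555556] 90 [[433.5 273.5  67. ]] [[432.6 271.8  72.4]]
scene [324.82926829 249.92682927] 82 [[434.  274.6  67. ]] [[433.2 274.6  66. ]]
scene [313.47826087 259.86956522] 46 [[485.1 286.7  67. ]] [[486.9 286.5  67.4]]
scene [302.1875 270.1875] 16 [[535.  299.4  67. ]] [[535.4 298.8  67.5]]
[[[ 11  84  58]
  [ 13 172  43]
  [ 14 149  96]
  [ 15 144 108]
  [ 15 138 105]
  [ 14 135 121]
  [ 18 101 149]
  [ 18  99 152]]

 [[114  12 110]
  [ 13  60  60]
  [ 12 139  46]
  [ 13 140  69]
  [ 14 134 103]
  [ 15 135 102]
  [ 15 133 102]
  [ 14 121 118]]

 [[ 18  27 112]
  [108  26 146]
  [ 15   9 112]
  [ 16  83  86]
  [ 16 103  82]
  [ 15 116  99]
  [ 15 123 110]
  [ 16 111 120]]]
```

View pics/crop.png

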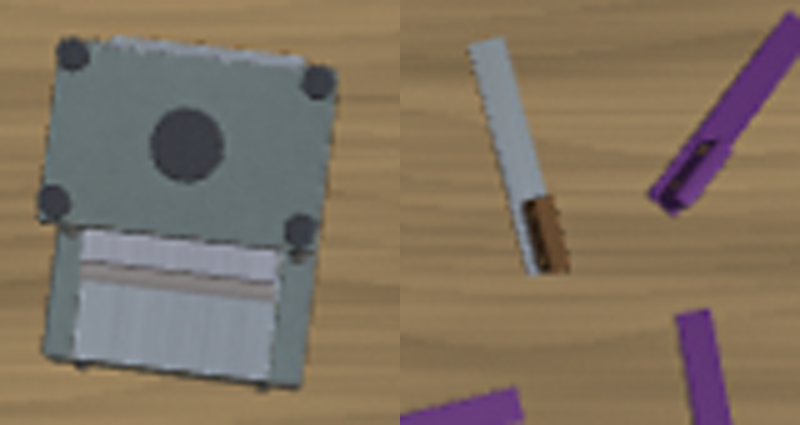

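The crop shows the pillar tops and the gauge outline clearly, and the keys agree across both views. Next I compute the press and gauge poses.

```bash
cat >> h.py <<'E'
def go(p,tx=None,tol=0):
    """deltas to world TCP p with tool z down and tool x along heading tx(deg)"""
    s=ctrl.state(); R0=R.from_rotvec(s['eef_rot']); d=R0.inv().apply(np.array(p)-s['tool_pos'])/100
    a=np.zeros(3)
    if tx is not None:
        h=np.radians(tx); X=np.array([np.cos(h),np.sin(h),0]); Z=np.array([0,0,-1.]); T=R.from_matrix(np.c_[X,np.cross(Z,X),Z])
        a=(R0.inv()*T).as_rotvec()/(np.pi/2)
    print('t',round(s['clock'],2),'pos',s['tool_pos'].round(1),'F',s['wrist_force'].round(1),'w',round(s['width'],1),'gf',round(s['grip_force'],1),'d',d.round(3),'a',a.round(3))
E
python3 - <<'E'
from h import *
t=load('top')
c=lambda l:np.array(l)/5-0.4
P=onz(t,c([(73,54),(318,82),(53,202),(300,230)])+[205,105],143)
print(P.round(1))
L=np.array([[115,74],[115,-74],[25,74],[25,-74]])
A=L-L.mean(0);B=P[:,:2]-P[:,:2].mean(0)
th=np.arctan2((A[:,0]*B[:,1]-A[:,1]*B[:,0]).sum(),(A*B).sum())
r=np.array([[np.cos(th),-np.sin(th)],[np.sin(th),np.cos(th)]]); o=P[:,:2].mean(0)-r@L.mean(0)
print('press',np.degrees(th),o,'res',(B-A@r.T).round(1))
# ledge front corners at z=60
Q=onz(t,c([(76,360),(270,380)])+[205,105],60)[:,:2]; print('ledge corners in press',((Q-o)@r).round(1))
G=onz(t,c([(68,46),(105,38)])+[325,155],2); print('tip',G.round(1),G.mean(0).round(1))
H=onz(t,c([(141,196),(166,272)])+[325,155],2);print(H.round(1))
S=load('scene')
m=cv2.inRange(cv2.cvtColor(t['frame'],cv2.COLOR_BGR2HSV),(90,0,110),(130,60,255)); m[:158]=0;m[215:]=0;m[:,:335]=0;m[:,362:]=0
ys,xs=np.nonzero(m);print(len(xs)); W=onz(t,np.c_[xs,ys],5)[:,:2]; 
b=W[W[:,0]>W[:,0].max()-95]; u=np.linalg.svd(b-b.mean(0))[2][0]; u*=np.sign(u[0]); e=(b-b.mean(0))@u; print('blade',b.mean(0),np.degrees(np.arctan2(u[1],u[0])),e.min(),e.max(), 'tip',b.mean(0)+u*e.max(),'org',b.mean(0)+u*(e.max()-134))
v=[-u[1],u[0]]; w=(b-b.mean(0))@v; print(w.min(),w.max())
go([433.8,274,200],180-14)
E
```

```text
[[772.8 106.3 143. ]
 [755.4 -40.5 143. ]
 [683.3 117.4 143. ]
 [666.3 -29.8 143. ]]
press -6.766856160502657 [649.92629734  46.59176341] res [[-0.  -0.3]
 [-0.  -0. ]
 [-0.2  0.3]
 [ 0.2  0. ]]
ledge corners in press [[-61.   59.6]
 [-59.1 -64.8]]
tip [[ 645.  -276.3    2. ]
 [ 650.5 -301.3    2. ]] [ 647.8 -288.8    2. ]
[[ 544.5 -324.6    2. ]
 [ 493.8 -341.     2. ]]
245
blade [ 599.61893248 -300.0261859 ] 14.98042789654099 -49.792743565473906 49.123795477505 tip [ 647.07321558 -287.3282216 ] org [ 517.62731521 -321.96575725]
-11.175478600395914 11.41096219785821
t 0.15 pos [198.1 512.7 255.4] F [-0.7 -0.7 -0.1] w 85.9 gf 0.0 d [-3.059 -1.376  0.555] a [-0.001 -0.    -0.079]
```

Emit:
{"method": "arm_command", "body": {
  "deltas": [
    {"dx": -0.1, "dy": -0.04},
    {"dx": -0.25, "dy": -0.1},
    {"dx": -0.4, "dy": -0.2},
    {"dx": -0.55, "dy": -0.25},
    {"dx": -0.7, "dy": -0.3},
    {"dx": -0.8, "dy": -0.35},
    {"dx": -0.9, "dy": -0.4},
    {"dx": -1, "dy": -0.45},
    {"dx": -1, "dy": -0.45},
    {"dx": -1, "dy": -0.45}
  ],
  "grip": 0
}}

```text
schema error: expected keys dx, dy, dz, ax, ay, az
```

Emit:
{"method": "arm_command", "body": {
  "deltas": [
    {"dx": -0.2, "dy": -0.09},
    {"dx": -0.4, "dy": -0.18},
    {"dx": -0.6, "dy": -0.27},
    {"dx": -0.8, "dy": -0.36},
    {"dx": -1, "dy": -0.45},
    {"dx": -1, "dy": -0.45},
    {"dx": -1, "dy": -0.45},
    {"dx": -1, "dy": -0.45},
    {"dx": -1, "dy": -0.45},
    {"dx": -1, "dy": -0.45}
  ]
}}

```text
schema error: expected keys dx, dy, dz, ax, ay, az
```

Emit:
{"method": "arm_command", "body": {
  "deltas": [
    {"dx": -0.2, "dy": -0.09},
    {"dx": -0.4, "dy": -0.18},
    {"dx": -0.6, "dy": -0.27, "dz": 0.2},
    {"dx": -0.8, "dy": -0.36, "dz": 0.4},
    {"dx": -1, "dy": -0.45, "dz": 0.6},
    {"dx": -1, "dy": -0.45, "dz": 0.8},
    {"dx": -1, "dy": -0.45, "dz": 1},
    {"dx": -1, "dy": -0.45, "dz": 1},
    {"dx": -1, "dy": -0.45, "dz": 1},
    {"dx": -1, "dy": -0.45, "dz": 1}
  ]
}}

```text
schema error: expected keys dx, dy, dz, ax, ay, az
```

```bash
python3 -c "
from h import *
go([433.8,274,100])"
```

```text
t 0.15 pos [198.1 512.7 255.4] F [-0.7 -0.7 -0.1] w 85.9 gf 0.0 d [-3.059 -1.374  1.555] a [0. 0. 0.]
```

Emit:
{"method": "arm_command", "body": {
  "deltas": [
    {"dx": -0.1, "dy": -0.04, "dz": 0, "ax": 0, "ay": 0, "az": 0},
    {"dx": -0.25, "dy": -0.1, "dz": 0, "ax": 0, "ay": 0, "az": 0},
    {"dx": -0.4, "dy": -0.18, "dz": 0, "ax": 0, "ay": 0, "az": 0},
    {"dx": -0.55, "dy": -0.25, "dz": 0, "ax": 0, "ay": 0, "az": 0},
    {"dx": -0.7, "dy": -0.32, "dz": 0, "ax": 0, "ay": 0, "az": 0},
    {"dx": -0.8, "dy": -0.36, "dz": 0, "ax": 0, "ay": 0, "az": 0},
    {"dx": -0.9, "dy": -0.4, "dz": 0, "ax": 0, "ay": 0, "az": 0},
    {"dx": -1, "dy": -0.45, "dz": 0, "ax": 0, "ay": 0, "az": 0},
    {"dx": -1, "dy": -0.45, "dz": 0, "ax": 0, "ay": 0, "az": 0},
    {"dx": -1, "dy": -0.45, "dz": 0, "ax": 0, "ay": 0, "az": 0}
  ],
  "grip": 0
}}

```text
clock: 1.15
tool_pos: [275.4, 435.0, 256.4]
eef_rot: [-0.577, -3.088, -0.001]
wrist_force: [-1.2, -0.6, 0.7]
width: -0.3
grip_force: 0.0
```

Emit:
{"method": "arm_command", "body": {
  "deltas": [
    {"dx": -0.1, "dy": -0.04, "dz": 0, "ax": 0, "ay": 0, "az": 0},
    {"dx": -0.25, "dy": -0.1, "dz": 0, "ax": 0, "ay": 0, "az": 0},
    {"dx": -0.4, "dy": -0.18, "dz": 0, "ax": 0, "ay": 0, "az": 0},
    {"dx": -0.55, "dy": -0.25, "dz": 0, "ax": 0, "ay": 0, "az": 0},
    {"dx": -0.7, "dy": -0.32, "dz": 0.1, "ax": 0, "ay": 0, "az": 0},
    {"dx": -0.8, "dy": -0.36, "dz": 0.2, "ax": 0, "ay": 0, "az": 0},
    {"dx": -0.9, "dy": -0.4, "dz": 0.3, "ax": 0, "ay": 0, "az": 0},
    {"dx": -1, "dy": -0.45, "dz": 0.4, "ax": 0, "ay": 0, "az": 0},
    {"dx": -1, "dy": -0.45, "dz": 0.5, "ax": 0, "ay": 0, "az": 0},
    {"dx": -1, "dy": -0.45, "dz": 0.5, "ax": 0, "ay": 0, "az": 0}
  ]
}}

```text
clock: 2.15
tool_pos: [351.6, 356.3, 204.0]
eef_rot: [-0.576, -3.085, 0.004]
wrist_force: [-1.3, -1.0, 0.6]
width: -0.1
grip_force: 0.0
```

Emit:
{"method": "arm_command", "body": {
  "deltas": [
    {"dx": -0.1, "dy": -0.04, "dz": 0.1, "ax": 0, "ay": 0, "az": 0},
    {"dx": -0.25, "dy": -0.1, "dz": 0.2, "ax": 0, "ay": 0, "az": 0},
    {"dx": -0.4, "dy": -0.18, "dz": 0.3, "ax": 0, "ay": 0, "az": 0},
    {"dx": -0.55, "dy": -0.25, "dz": 0.4, "ax": 0, "ay": 0, "az": 0},
    {"dx": -0.7, "dy": -0.32, "dz": 0.5, "ax": 0, "ay": 0, "az": 0},
    {"dx": -0.8, "dy": -0.36, "dz": 0.6, "ax": 0, "ay": 0, "az": 0},
    {"dx": -0.9, "dy": -0.4, "dz": 0.7, "ax": 0, "ay": 0, "az": 0},
    {"dx": -1, "dy": -0.45, "dz": 0.8, "ax": 0, "ay": 0, "az": 0},
    {"dx": -1, "dy": -0.45, "dz": 0.8, "ax": 0, "ay": 0, "az": 0},
    {"dx": -1, "dy": -0.45, "dz": 0.8, "ax": 0, "ay": 0, "az": 0}
  ]
}}

```text
clock: 3.15
tool_pos: [429.4, 279.0, 126.1]
eef_rot: [-0.576, -3.087, -0.0]
wrist_force: [0.7, -0.9, 0.1]
width: -0.1
grip_force: 0.0
```

```bash
python3 -c "
from h import *
go([433.8,274,100])"
```

```text
t 3.15 pos [429.4 279.  126.1] F [ 0.7 -0.9  0.1] w -0.1 gf 0.0 d [-0.06 -0.03  0.26] a [0. 0. 0.]
```

Emit:
{"method": "arm_command", "body": {
  "deltas": [
    {"dx": -0.06, "dy": -0.03, "dz": 0.1, "ax": 0, "ay": 0, "az": 0},
    {"dx": -0.06, "dy": -0.03, "dz": 0.2, "ax": 0, "ay": 0, "az": 0},
    {"dx": -0.06, "dy": -0.03, "dz": 0.3, "ax": 0, "ay": 0, "az": 0},
    {"dx": -0.06, "dy": -0.03, "dz": 0.34, "ax": 0, "ay": 0, "az": 0},
    {"dx": -0.06, "dy": -0.03, "dz": 0.37, "ax": 0, "ay": 0, "az": 0},
    {"dx": -0.06, "dy": -0.03, "dz": 0.39, "ax": 0, "ay": 0, "az": 0},
    {"dx": -0.06, "dy": -0.03, "dz": 0.4, "ax": 0, "ay": 0, "az": 0},
    {"dx": -0.06, "dy": -0.03, "dz": 0.41, "ax": 0, "ay": 0, "az": 0},
    {"dx": -0.06, "dy": -0.03, "dz": 0.41, "ax": 0, "ay": 0, "az": 0},
    {"dx": -0.06, "dy": -0.03, "dz": 0.41, "ax": 0, "ay": 0, "az": 0}
  ]
}}

```text
clock: 4.15
tool_pos: [434.0, 274.1, 86.1]
eef_rot: [0.576, 3.088, 0.001]
wrist_force: [-4.0, -2.0, 5.3]
width: 0.2
grip_force: 2.6
```

Emit:
{"method": "arm_command", "body": {
  "deltas": [
    {"dx": 0, "dy": 0, "dz": 0.01, "ax": 0, "ay": 0, "az": 0},
    {"dx": 0, "dy": 0, "dz": 0.02, "ax": 0, "ay": 0, "az": 0},
    {"dx": 0, "dy": 0, "dz": 0.03, "ax": 0, "ay": 0, "az": 0},
    {"dx": 0, "dy": 0, "dz": 0.03, "ax": 0, "ay": 0, "az": 0},
    {"dx": 0, "dy": 0, "dz": 0.03, "ax": 0, "ay": 0, "az": 0},
    {"dx": 0, "dy": 0, "dz": 0.03, "ax": 0, "ay": 0, "az": 0},
    {"dx": 0, "dy": 0, "dz": 0.03, "ax": 0, "ay": 0, "az": 0},
    {"dx": 0, "dy": 0, "dz": 0.03, "ax": 0, "ay": 0, "az": 0},
    {"dx": 0, "dy": 0, "dz": 0.03, "ax": 0, "ay": 0, "az": 0},
    {"dx": 0, "dy": 0, "dz": 0.03, "ax": 0, "ay": 0, "az": 0}
  ]
}}

```text
clock: 5.15
tool_pos: [434.1, 274.2, 85.8]
eef_rot: [0.576, 3.088, 0.001]
wrist_force: [-8.7, -3.8, 17.8]
width: 0.2
grip_force: 8.7
```

Emit:
{"method": "arm_command", "body": {
  "deltas": [
    {"dx": 0, "dy": 0, "dz": -0.15, "ax": 0, "ay": 0, "az": 0},
    {"dx": 0, "dy": 0, "dz": -0.26, "ax": 0, "ay": 0, "az": 0},
    {"dx": -0.1, "dy": 0.07, "dz": -0.28, "ax": 0, "ay": 0, "az": 0},
    {"dx": -0.22, "dy": 0.15, "dz": -0.28, "ax": 0, "ay": 0, "az": 0},
    {"dx": -0.33, "dy": 0.23, "dz": -0.28, "ax": 0, "ay": 0, "az": 0},
    {"dx": -0.42, "dy": 0.3, "dz": -0.28, "ax": 0, "ay": 0, "az": 0},
    {"dx": -0.42, "dy": 0.3, "dz": -0.28, "ax": 0, "ay": 0, "az": 0},
    {"dx": -0.42, "dy": 0.3, "dz": -0.22, "ax": 0, "ay": 0, "az": 0},
    {"dx": -0.42, "dy": 0.3, "dz": -0.16, "ax": 0, "ay": 0, "az": 0},
    {"dx": -0.42, "dy": 0.3, "dz": -0.12, "ax": 0, "ay": 0, "az": 0}
  ]
}}

```text
clock: 6.15
tool_pos: [483.0, 286.6, 93.1]
eef_rot: [-0.575, -3.087, 0.002]
wrist_force: [-0.0, 0.7, -0.1]
width: 0.2
grip_force: 0.0
```

Emit:
{"method": "arm_command", "body": {
  "deltas": [
    {"dx": 0, "dy": 0, "dz": 0.03, "ax": 0, "ay": 0, "az": 0},
    {"dx": 0, "dy": 0, "dz": 0.05, "ax": 0, "ay": 0, "az": 0},
    {"dx": 0, "dy": 0, "dz": 0.07, "ax": 0, "ay": 0, "az": 0},
    {"dx": 0, "dy": 0, "dz": 0.09, "ax": 0, "ay": 0, "az": 0},
    {"dx": 0, "dy": 0, "dz": 0.1, "ax": 0, "ay": 0, "az": 0},
    {"dx": 0, "dy": 0, "dz": 0.11, "ax": 0, "ay": 0, "az": 0},
    {"dx": 0, "dy": 0, "dz": 0.12, "ax": 0, "ay": 0, "az": 0},
    {"dx": 0, "dy": 0, "dz": 0.12, "ax": 0, "ay": 0, "az": 0},
    {"dx": 0, "dy": 0, "dz": 0.12, "ax": 0, "ay": 0, "az": 0},
    {"dx": 0, "dy": 0, "dz": 0.12, "ax": 0, "ay": 0, "az": 0}
  ]
}}

```text
clock: 7.15
tool_pos: [483.7, 286.9, 85.9]
eef_rot: [0.576, 3.088, 0.001]
wrist_force: [-9.2, -4.4, 16.5]
width: -0.5
grip_force: 8.3
```

Emit:
{"method": "arm_command", "body": {
  "deltas": [
    {"dx": 0, "dy": 0, "dz": -0.15, "ax": 0, "ay": 0, "az": 0},
    {"dx": 0, "dy": 0, "dz": -0.26, "ax": 0, "ay": 0, "az": 0},
    {"dx": -0.1, "dy": 0.07, "dz": -0.28, "ax": 0, "ay": 0, "az": 0},
    {"dx": -0.22, "dy": 0.15, "dz": -0.28, "ax": 0, "ay": 0, "az": 0},
    {"dx": -0.33, "dy": 0.23, "dz": -0.28, "ax": 0, "ay": 0, "az": 0},
    {"dx": -0.43, "dy": 0.3, "dz": -0.28, "ax": 0, "ay": 0, "az": 0},
    {"dx": -0.43, "dy": 0.3, "dz": -0.28, "ax": 0, "ay": 0, "az": 0},
    {"dx": -0.43, "dy": 0.3, "dz": -0.22, "ax": 0, "ay": 0, "az": 0},
    {"dx": -0.43, "dy": 0.3, "dz": -0.16, "ax": 0, "ay": 0, "az": 0},
    {"dx": -0.43, "dy": 0.3, "dz": -0.12, "ax": 0, "ay": 0, "az": 0}
  ]
}}

```text
clock: 8.15
tool_pos: [533.9, 299.1, 93.1]
eef_rot: [-0.576, -3.087, 0.001]
wrist_force: [-0.1, -0.5, -0.6]
width: 0.4
grip_force: 0.0
```

Emit:
{"method": "arm_command", "body": {
  "deltas": [
    {"dx": 0, "dy": 0, "dz": 0.03, "ax": 0, "ay": 0, "az": 0},
    {"dx": 0, "dy": 0, "dz": 0.05, "ax": 0, "ay": 0, "az": 0},
    {"dx": 0, "dy": 0, "dz": 0.07, "ax": 0, "ay": 0, "az": 0},
    {"dx": 0, "dy": 0, "dz": 0.09, "ax": 0, "ay": 0, "az": 0},
    {"dx": 0, "dy": 0, "dz": 0.1, "ax": 0, "ay": 0, "az": 0},
    {"dx": 0, "dy": 0, "dz": 0.11, "ax": 0, "ay": 0, "az": 0},
    {"dx": 0, "dy": 0, "dz": 0.12, "ax": 0, "ay": 0, "az": 0},
    {"dx": 0, "dy": 0, "dz": 0.12, "ax": 0, "ay": 0, "az": 0},
    {"dx": 0, "dy": 0, "dz": 0.12, "ax": 0, "ay": 0, "az": 0},
    {"dx": 0, "dy": 0, "dz": 0.12, "ax": 0, "ay": 0, "az": 0}
  ]
}}

```text
clock: 9.15
tool_pos: [534.6, 299.3, 85.9]
eef_rot: [0.576, 3.088, 0.001]
wrist_force: [-8.2, -3.3, 15.0]
width: -0.0
grip_force: 7.6
```

```bash
python3 -c "
from h import *
go([510,-320,190],195)"
```

```text
t 9.15 pos [534.6 299.3  85.9] F [-8.2 -3.3 15. ] w -0.0 gf 7.6 d [-2.002 -5.866 -1.043] a [ 0.     0.    -0.401]
```

Emit:
{"method": "arm_command", "body": {
  "deltas": [
    {"dx": 0, "dy": 0, "dz": -0.15, "ax": 0, "ay": 0, "az": 0},
    {"dx": 0, "dy": 0, "dz": -0.3, "ax": 0, "ay": 0, "az": -0.05},
    {"dx": 0, "dy": -0.1, "dz": -0.5, "ax": 0, "ay": 0, "az": -0.1},
    {"dx": 0, "dy": -0.2, "dz": -0.7, "ax": 0, "ay": 0, "az": -0.15},
    {"dx": 0, "dy": -0.35, "dz": -0.9, "ax": 0, "ay": 0, "az": -0.2},
    {"dx": 0, "dy": -0.5, "dz": -1, "ax": 0, "ay": 0, "az": -0.25},
    {"dx": 0, "dy": -0.65, "dz": -1, "ax": 0, "ay": 0, "az": -0.3},
    {"dx": 0, "dy": -0.8, "dz": -1, "ax": 0, "ay": 0, "az": -0.35},
    {"dx": 0, "dy": -0.9, "dz": -1, "ax": 0, "ay": 0, "az": -0.4},
    {"dx": 0, "dy": -1, "dz": -1, "ax": 0, "ay": 0, "az": -0.4}
  ],
  "grip": 60
}}

```text
clock: 10.15
tool_pos: [499.1, 205.6, 182.5]
eef_rot: [-0.406, 3.114, 0.001]
wrist_force: [-0.6, -0.5, -0.1]
width: 60.2
grip_force: 0.0
```

```bash
python3 -c "
from h import *
go([500,-325,200],195)"
```

```text
t 10.15 pos [499.1 205.6 182.5] F [-0.6 -0.5 -0.1] w 60.2 gf 0.0 d [ 1.351 -5.131 -0.178] a [ 0.     0.001 -0.002]
```

Emit:
{"method": "arm_command", "body": {
  "deltas": [
    {"dx": 0.04, "dy": -0.15, "dz": 0, "ax": 0, "ay": 0, "az": 0},
    {"dx": 0.09, "dy": -0.35, "dz": -0.1, "ax": 0, "ay": 0, "az": 0},
    {"dx": 0.15, "dy": -0.55, "dz": -0.15, "ax": 0, "ay": 0, "az": 0},
    {"dx": 0.2, "dy": -0.75, "dz": -0.18, "ax": 0, "ay": 0, "az": 0},
    {"dx": 0.25, "dy": -0.9, "dz": -0.18, "ax": 0, "ay": 0, "az": 0},
    {"dx": 0.27, "dy": -1, "dz": -0.18, "ax": 0, "ay": 0, "az": 0},
    {"dx": 0.27, "dy": -1, "dz": -0.18, "ax": 0, "ay": 0, "az": 0},
    {"dx": 0.27, "dy": -1, "dz": -0.18, "ax": 0, "ay": 0, "az": 0},
    {"dx": 0.27, "dy": -1, "dz": -0.18, "ax": 0, "ay": 0, "az": 0},
    {"dx": 0.27, "dy": -1, "dz": -0.18, "ax": 0, "ay": 0, "az": 0}
  ]
}}

```text
clock: 11.15
tool_pos: [498.4, 103.1, 200.2]
eef_rot: [0.408, -3.115, -0.0]
wrist_force: [-0.5, -0.1, -0.4]
width: 60.0
grip_force: 0.0
```

Emit:
{"method": "arm_command", "body": {
  "deltas": [
    {"dx": 0.03, "dy": -0.1, "dz": 0, "ax": 0, "ay": 0, "az": 0},
    {"dx": 0.05, "dy": -0.2, "dz": 0, "ax": 0, "ay": 0, "az": 0},
    {"dx": 0.08, "dy": -0.3, "dz": 0, "ax": 0, "ay": 0, "az": 0},
    {"dx": 0.11, "dy": -0.4, "dz": 0, "ax": 0, "ay": 0, "az": 0},
    {"dx": 0.14, "dy": -0.5, "dz": 0, "ax": 0, "ay": 0, "az": 0},
    {"dx": 0.16, "dy": -0.6, "dz": 0, "ax": 0, "ay": 0, "az": 0},
    {"dx": 0.19, "dy": -0.7, "dz": 0, "ax": 0, "ay": 0, "az": 0},
    {"dx": 0.22, "dy": -0.8, "dz": 0, "ax": 0, "ay": 0, "az": 0},
    {"dx": 0.24, "dy": -0.9, "dz": 0, "ax": 0, "ay": 0, "az": 0},
    {"dx": 0.27, "dy": -1, "dz": 0, "ax": 0, "ay": 0, "az": 0}
  ]
}}

```text
clock: 12.15
tool_pos: [498.0, -2.0, 200.3]
eef_rot: [-0.407, 3.115, 0.0]
wrist_force: [-0.8, -0.1, -0.9]
width: 59.7
grip_force: 0.0
```

Emit:
{"method": "arm_command", "body": {
  "deltas": [
    {"dx": 0.03, "dy": -0.1, "dz": 0, "ax": 0, "ay": 0, "az": 0},
    {"dx": 0.05, "dy": -0.2, "dz": 0, "ax": 0, "ay": 0, "az": 0},
    {"dx": 0.08, "dy": -0.3, "dz": 0, "ax": 0, "ay": 0, "az": 0},
    {"dx": 0.11, "dy": -0.4, "dz": 0, "ax": 0, "ay": 0, "az": 0},
    {"dx": 0.14, "dy": -0.5, "dz": 0, "ax": 0, "ay": 0, "az": 0},
    {"dx": 0.16, "dy": -0.6, "dz": 0, "ax": 0, "ay": 0, "az": 0},
    {"dx": 0.19, "dy": -0.7, "dz": 0, "ax": 0, "ay": 0, "az": 0},
    {"dx": 0.22, "dy": -0.8, "dz": 0, "ax": 0, "ay": 0, "az": 0},
    {"dx": 0.24, "dy": -0.9, "dz": 0, "ax": 0, "ay": 0, "az": 0},
    {"dx": 0.27, "dy": -1, "dz": 0, "ax": 0, "ay": 0, "az": 0}
  ]
}}

```text
clock: 13.15
tool_pos: [497.6, -105.6, 200.3]
eef_rot: [-0.407, 3.115, 0.0]
wrist_force: [-1.4, 1.0, -0.3]
width: 60.1
grip_force: 0.0
```

Emit:
{"method": "arm_command", "body": {
  "deltas": [
    {"dx": 0.03, "dy": -0.1, "dz": 0, "ax": 0, "ay": 0, "az": 0},
    {"dx": 0.05, "dy": -0.2, "dz": 0, "ax": 0, "ay": 0, "az": 0},
    {"dx": 0.08, "dy": -0.3, "dz": 0, "ax": 0, "ay": 0, "az": 0},
    {"dx": 0.11, "dy": -0.4, "dz": 0, "ax": 0, "ay": 0, "az": 0},
    {"dx": 0.14, "dy": -0.5, "dz": 0, "ax": 0, "ay": 0, "az": 0},
    {"dx": 0.16, "dy": -0.6, "dz": 0, "ax": 0, "ay": 0, "az": 0},
    {"dx": 0.19, "dy": -0.7, "dz": 0, "ax": 0, "ay": 0, "az": 0},
    {"dx": 0.22, "dy": -0.8, "dz": 0, "ax": 0, "ay": 0, "az": 0},
    {"dx": 0.24, "dy": -0.9, "dz": 0, "ax": 0, "ay": 0, "az": 0},
    {"dx": 0.27, "dy": -1, "dz": 0, "ax": 0, "ay": 0, "az": 0}
  ]
}}

```text
clock: 14.15
tool_pos: [497.1, -209.1, 200.3]
eef_rot: [-0.407, 3.115, 0.0]
wrist_force: [-0.2, 0.9, -1.0]
width: 60.2
grip_force: 0.0
```

Emit:
{"method": "arm_command", "body": {
  "deltas": [
    {"dx": 0.03, "dy": -0.15, "dz": 0, "ax": 0, "ay": 0, "az": 0},
    {"dx": 0.07, "dy": -0.3, "dz": 0, "ax": 0, "ay": 0, "az": 0},
    {"dx": 0.11, "dy": -0.45, "dz": 0, "ax": 0, "ay": 0, "az": 0},
    {"dx": 0.15, "dy": -0.6, "dz": 0, "ax": 0, "ay": 0, "az": 0},
    {"dx": 0.19, "dy": -0.75, "dz": 0, "ax": 0, "ay": 0, "az": 0},
    {"dx": 0.23, "dy": -0.85, "dz": 0, "ax": 0, "ay": 0, "az": 0},
    {"dx": 0.25, "dy": -0.95, "dz": 0, "ax": 0, "ay": 0, "az": 0},
    {"dx": 0.27, "dy": -1, "dz": 0, "ax": 0, "ay": 0, "az": 0},
    {"dx": 0.27, "dy": -1, "dz": 0, "ax": 0, "ay": 0, "az": 0},
    {"dx": 0.27, "dy": -1, "dz": 0, "ax": 0, "ay": 0, "az": 0}
  ]
}}

```text
clock: 15.15
tool_pos: [496.7, -311.5, 200.3]
eef_rot: [-0.407, 3.115, 0.001]
wrist_force: [0.3, -0.1, -0.6]
width: 60.2
grip_force: 0.0
```

Run:
```python
from h import *
go([517.6,-322,200],195)
c=cam('wrist'); cv2.imwrite('pics/w1.png',c['frame'])
```

```text
t 15.15 pos [ 496.7 -311.5  200.3] F [ 0.3 -0.1 -0.6] w 60.2 gf 0.0 d [-0.175 -0.155  0.003] a [ 0.     0.    -0.001]
```

View pics/w1.png

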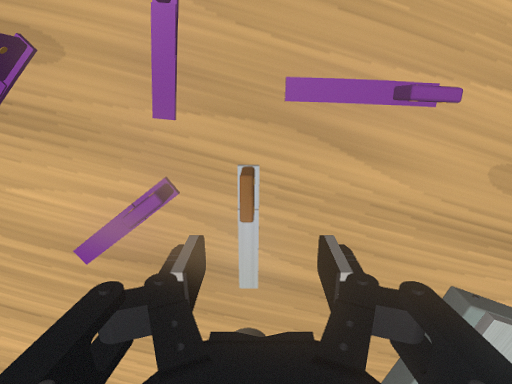

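Wrist view: image up is towards the robot. The gauge handle is at (247,193) and the blade tip at (249,288), almost aligned with the fingers.

Run:
```python
from h import *
c=load('wrist'); hsv=cv2.cvtColor(c['frame'],cv2.COLOR_BGR2HSV)
m=cv2.inRange(hsv,(0,0,100),(179,45,255)); m[:160]=0;m[295:]=0;m[:,:225]=0;m[:,270:]=0
ys,xs=np.nonzero(m); print(len(xs),xs.min(),xs.max(),ys.min(),ys.max())
b=(ys>226)&(ys<288)
mid=np.array([[xs[b&(ys==y)].min()/2+xs[b&(ys==y)].max()/2+0,y] for y in range(228,285,4)])
W=onz(c,mid,6)[:,:2]; d=W.mean(0); u=np.linalg.svd(W-d)[2][0]; u*=np.sign(u[0])
print('axis',np.degrees(np.arctan2(u[1],u[0])))
tip=onz(c,[249,288.5],3)[0][:2]; back=onz(c,[248,164.5],6)[0][:2]
print('tip',tip,'back',back,'len(160)',(tip-back)@u)
print('org from tip',d+u*((tip-d)@u-135),'from back',d+u*((back-d)@u+25))
h=cv2.inRange(hsv,(8,110,60),(18,255,200)); h[:160]=0;h[230:]=0;h[:,:230]=0;h[:,262:]=0
k,l,st,ce=cv2.connectedComponentsWithStats(h); i=1+st[1:,4].argmax(); print(st[i],onz(c,ce[i],48),depth(c,ce[i].round()))
o=d+u*((tip-d)@u-135)
```

```text
1731 237 258 165 287
axis 13.988181024985147
tip [ 649.13360921 -288.17575472] back [ 492.3364174  -328.83137482] len(160) 161.974813761479
org from tip [ 518.41643705 -321.9301287 ] from back [ 516.50018518 -322.40748412]
[240 167  14  55 735] [[ 511.78912455 -323.4877343    48.        ]] [[ 511.97276843 -323.09068139   46.41812395]]
```

Emit:
{"method": "arm_command", "body": {
  "deltas": [
    {"dx": -0.05, "dy": -0.05, "dz": 0.1, "ax": 0, "ay": 0, "az": 0},
    {"dx": -0.1, "dy": -0.1, "dz": 0.2, "ax": 0, "ay": 0, "az": 0.008},
    {"dx": -0.15, "dy": -0.13, "dz": 0.35, "ax": 0, "ay": 0, "az": 0.008},
    {"dx": -0.175, "dy": -0.155, "dz": 0.5, "ax": 0, "ay": 0, "az": 0.008},
    {"dx": -0.175, "dy": -0.155, "dz": 0.65, "ax": 0, "ay": 0, "az": 0.008},
    {"dx": -0.175, "dy": -0.155, "dz": 0.8, "ax": 0, "ay": 0, "az": 0.008},
    {"dx": -0.175, "dy": -0.155, "dz": 0.9, "ax": 0, "ay": 0, "az": 0.008},
    {"dx": -0.175, "dy": -0.155, "dz": 1, "ax": 0, "ay": 0, "az": 0.008},
    {"dx": -0.175, "dy": -0.155, "dz": 1, "ax": 0, "ay": 0, "az": 0.008},
    {"dx": -0.175, "dy": -0.155, "dz": 1, "ax": 0, "ay": 0, "az": 0.008}
  ]
}}

```text
clock: 16.2
tool_pos: [517.6, -322.4, 100.5]
eef_rot: [-0.387, 3.117, -0.0]
wrist_force: [0.2, -0.9, 0.4]
width: 59.9
grip_force: 0.0
```

Run:
```python
from h import *
go([517.5,-322,36],194.3)
c=cam('wrist'); cv2.imwrite('pics/w2.png',c['frame'])
```

```text
t 16.2 pos [ 517.6 -322.4  100.5] F [ 0.2 -0.9  0.4] w 59.9 gf 0.0 d [0.    0.005 0.645] a [-0.     0.    -0.002]
```

View pics/w2.png

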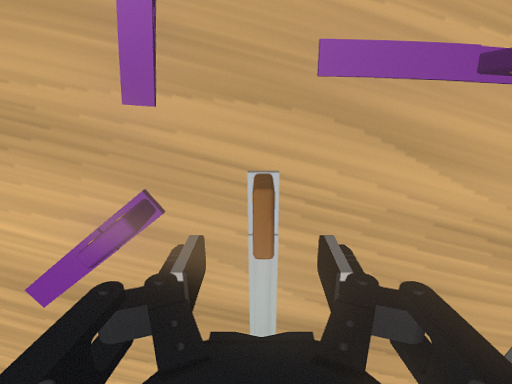

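The gauge sits centred between the fingers (column 263, handle rows 174–258). I go down and grip.

Emit:
{"method": "arm_command", "body": {
  "deltas": [
    {"dx": 0, "dy": 0.005, "dz": 0.1, "ax": 0, "ay": 0, "az": 0},
    {"dx": 0, "dy": 0.005, "dz": 0.2, "ax": 0, "ay": 0, "az": 0},
    {"dx": 0, "dy": 0.005, "dz": 0.3, "ax": 0, "ay": 0, "az": 0},
    {"dx": 0, "dy": 0.005, "dz": 0.4, "ax": 0, "ay": 0, "az": 0},
    {"dx": 0, "dy": 0.005, "dz": 0.5, "ax": 0, "ay": 0, "az": 0},
    {"dx": 0, "dy": 0.005, "dz": 0.56, "ax": 0, "ay": 0, "az": 0},
    {"dx": 0, "dy": 0.005, "dz": 0.61, "ax": 0, "ay": 0, "az": 0},
    {"dx": 0, "dy": 0.005, "dz": 0.64, "ax": 0, "ay": 0, "az": 0},
    {"dx": 0, "dy": 0.005, "dz": 0.64, "ax": 0, "ay": 0, "az": 0},
    {"dx": 0, "dy": 0.005, "dz": 0.64, "ax": 0, "ay": 0, "az": 0}
  ]
}}

```text
clock: 17.25
tool_pos: [517.7, -322.0, 36.7]
eef_rot: [-0.387, 3.117, -0.001]
wrist_force: [-0.2, -0.7, 0.2]
width: 59.7
grip_force: 0.0
```

Emit:
{"method": "arm_command", "body": {
  "deltas": [
    {"dx": 0, "dy": 0, "dz": 0, "ax": 0, "ay": 0, "az": 0},
    {"dx": 0, "dy": 0, "dz": 0, "ax": 0, "ay": 0, "az": 0},
    {"dx": 0, "dy": 0, "dz": 0, "ax": 0, "ay": 0, "az": 0},
    {"dx": 0, "dy": 0, "dz": 0, "ax": 0, "ay": 0, "az": 0},
    {"dx": 0, "dy": 0, "dz": 0, "ax": 0, "ay": 0, "az": 0},
    {"dx": 0, "dy": 0, "dz": 0, "ax": 0, "ay": 0, "az": 0},
    {"dx": 0, "dy": 0, "dz": 0, "ax": 0, "ay": 0, "az": 0},
    {"dx": 0, "dy": 0, "dz": 0, "ax": 0, "ay": 0, "az": 0},
    {"dx": 0, "dy": 0, "dz": 0, "ax": 0, "ay": 0, "az": 0},
    {"dx": 0, "dy": 0, "dz": 0, "ax": 0, "ay": 0, "az": 0}
  ],
  "grip": 0
}}

```text
clock: 18.25
tool_pos: [517.6, -322.0, 36.7]
eef_rot: [-0.387, 3.117, -0.001]
wrist_force: [-0.6, 0.6, 3.5]
width: 13.5
grip_force: 58.8
```

Emit:
{"method": "arm_command", "body": {
  "deltas": [
    {"dx": 0, "dy": 0, "dz": -0.05, "ax": 0, "ay": 0, "az": 0},
    {"dx": 0, "dy": 0, "dz": -0.15, "ax": 0, "ay": 0, "az": 0},
    {"dx": 0, "dy": 0, "dz": -0.25, "ax": 0, "ay": 0, "az": 0},
    {"dx": 0, "dy": 0, "dz": -0.4, "ax": 0, "ay": 0, "az": 0},
    {"dx": 0, "dy": 0, "dz": -0.55, "ax": 0, "ay": 0, "az": 0.03},
    {"dx": 0, "dy": 0, "dz": -0.7, "ax": 0, "ay": 0, "az": 0.07},
    {"dx": 0, "dy": 0, "dz": -0.85, "ax": 0, "ay": 0, "az": 0.12},
    {"dx": 0, "dy": 0, "dz": -0.93, "ax": 0, "ay": 0, "az": 0.17},
    {"dx": 0, "dy": 0, "dz": -0.98, "ax": 0, "ay": 0, "az": 0.21},
    {"dx": 0, "dy": 0, "dz": -1, "ax": 0, "ay": 0, "az": 0.233}
  ]
}}

```text
clock: 19.25
tool_pos: [518.0, -322.2, 138.8]
eef_rot: [0.19, 3.133, -0.003]
wrist_force: [1.1, 0.4, -1.2]
width: 13.2
grip_force: 58.4
```

Run:
```python
from h import *
go([476.2,67.2,115],173.23)
```

```text
t 19.25 pos [ 518.  -322.2  138.8] F [ 1.1  0.4 -1.2] w 13.2 gf 58.4 d [0.885 3.816 0.23 ] a [-0.001  0.002 -0.002]
```

Emit:
{"method": "arm_command", "body": {
  "deltas": [
    {"dx": 0.02, "dy": 0.07, "dz": 0, "ax": 0, "ay": 0, "az": 0},
    {"dx": 0.04, "dy": 0.16, "dz": 0, "ax": 0, "ay": 0, "az": 0},
    {"dx": 0.06, "dy": 0.27, "dz": 0, "ax": 0, "ay": 0, "az": 0},
    {"dx": 0.09, "dy": 0.38, "dz": 0, "ax": 0, "ay": 0, "az": 0},
    {"dx": 0.12, "dy": 0.5, "dz": 0, "ax": 0, "ay": 0, "az": 0},
    {"dx": 0.14, "dy": 0.6, "dz": 0, "ax": 0, "ay": 0, "az": 0},
    {"dx": 0.16, "dy": 0.7, "dz": 0, "ax": 0, "ay": 0, "az": 0},
    {"dx": 0.18, "dy": 0.8, "dz": 0, "ax": 0, "ay": 0, "az": 0},
    {"dx": 0.2, "dy": 0.9, "dz": 0, "ax": 0, "ay": 0, "az": 0},
    {"dx": 0.23, "dy": 1, "dz": 0, "ax": 0, "ay": 0, "az": 0}
  ]
}}

```text
clock: 20.25
tool_pos: [506.5, -219.0, 136.3]
eef_rot: [0.187, 3.136, 0.0]
wrist_force: [0.1, -0.3, -1.6]
width: 13.1
grip_force: 58.4
```

Emit:
{"method": "arm_command", "body": {
  "deltas": [
    {"dx": 0.02, "dy": 0.1, "dz": 0, "ax": 0, "ay": 0, "az": 0},
    {"dx": 0.04, "dy": 0.2, "dz": 0, "ax": 0, "ay": 0, "az": 0},
    {"dx": 0.07, "dy": 0.3, "dz": 0, "ax": 0, "ay": 0, "az": 0},
    {"dx": 0.09, "dy": 0.4, "dz": 0, "ax": 0, "ay": 0, "az": 0},
    {"dx": 0.12, "dy": 0.5, "dz": 0, "ax": 0, "ay": 0, "az": 0},
    {"dx": 0.14, "dy": 0.6, "dz": 0, "ax": 0, "ay": 0, "az": 0},
    {"dx": 0.16, "dy": 0.7, "dz": 0, "ax": 0, "ay": 0, "az": 0},
    {"dx": 0.18, "dy": 0.8, "dz": 0, "ax": 0, "ay": 0, "az": 0},
    {"dx": 0.2, "dy": 0.9, "dz": 0, "ax": 0, "ay": 0, "az": 0},
    {"dx": 0.23, "dy": 1, "dz": 0, "ax": 0, "ay": 0, "az": 0}
  ]
}}

```text
clock: 21.25
tool_pos: [495.5, -117.0, 136.3]
eef_rot: [0.187, 3.136, 0.0]
wrist_force: [-0.6, -0.4, -1.3]
width: 13.4
grip_force: 58.4
```

Emit:
{"method": "arm_command", "body": {
  "deltas": [
    {"dx": 0.02, "dy": 0.1, "dz": 0, "ax": 0, "ay": 0, "az": 0},
    {"dx": 0.04, "dy": 0.2, "dz": 0, "ax": 0, "ay": 0, "az": 0},
    {"dx": 0.07, "dy": 0.3, "dz": 0, "ax": 0, "ay": 0, "az": 0},
    {"dx": 0.09, "dy": 0.4, "dz": 0, "ax": 0, "ay": 0, "az": 0},
    {"dx": 0.12, "dy": 0.5, "dz": 0, "ax": 0, "ay": 0, "az": 0},
    {"dx": 0.14, "dy": 0.6, "dz": 0, "ax": 0, "ay": 0, "az": 0},
    {"dx": 0.16, "dy": 0.7, "dz": 0, "ax": 0, "ay": 0, "az": 0},
    {"dx": 0.18, "dy": 0.8, "dz": 0, "ax": 0, "ay": 0, "az": 0},
    {"dx": 0.2, "dy": 0.9, "dz": 0, "ax": 0, "ay": 0, "az": 0},
    {"dx": 0.23, "dy": 1, "dz": 0, "ax": 0, "ay": 0, "az": 0}
  ]
}}

```text
clock: 22.25
tool_pos: [484.5, -14.9, 136.3]
eef_rot: [0.187, 3.136, 0.0]
wrist_force: [-0.5, -0.4, -1.3]
width: 13.3
grip_force: 58.4
```

Emit:
{"method": "arm_command", "body": {
  "deltas": [
    {"dx": 0.02, "dy": 0.1, "dz": 0, "ax": 0, "ay": 0, "az": 0},
    {"dx": 0.04, "dy": 0.2, "dz": 0, "ax": 0, "ay": 0, "az": 0},
    {"dx": 0.07, "dy": 0.3, "dz": 0, "ax": 0, "ay": 0, "az": 0},
    {"dx": 0.09, "dy": 0.4, "dz": 0, "ax": 0, "ay": 0, "az": 0},
    {"dx": 0.12, "dy": 0.5, "dz": 0, "ax": 0, "ay": 0, "az": 0},
    {"dx": 0.14, "dy": 0.6, "dz": 0.05, "ax": 0, "ay": 0, "az": 0},
    {"dx": 0.16, "dy": 0.7, "dz": 0.1, "ax": 0, "ay": 0, "az": 0},
    {"dx": 0.18, "dy": 0.8, "dz": 0.15, "ax": 0, "ay": 0, "az": 0},
    {"dx": 0.18, "dy": 0.8, "dz": 0.2, "ax": 0, "ay": 0, "az": 0},
    {"dx": 0.18, "dy": 0.8, "dz": 0.22, "ax": 0, "ay": 0, "az": 0}
  ]
}}

```text
clock: 23.25
tool_pos: [475.6, 65.9, 113.2]
eef_rot: [-0.186, -3.134, 0.001]
wrist_force: [-0.9, 0.2, -1.7]
width: 13.6
grip_force: 58.5
```

Run:
```python
from h import *
go([476.2,67.2,100],173.23)
for n in('top','wrist','scene'): cam(n)
t=load('top'); w=load('wrist'); s=load('scene')
a=cv2.resize(t['frame'][105:235,195:295],(400,520),interpolation=cv2.INTER_CUBIC)
b=cv2.resize(s['frame'][170:270,170:260],(360,400),interpolation=cv2.INTER_CUBIC)
b=np.vstack([b,np.zeros((120,360,3),np.uint8)])
cv2.imwrite('pics/c3.png',np.hstack([a,b])); cv2.imwrite('pics/w3.png',w['frame'])
```

```text
t 23.25 pos [475.6  65.9 113.2] F [-0.9  0.2 -1.7] w 13.6 gf 58.5 d [-0.004  0.014  0.132] a [-0.    -0.001 -0.   ]
```

View pics/c3.png

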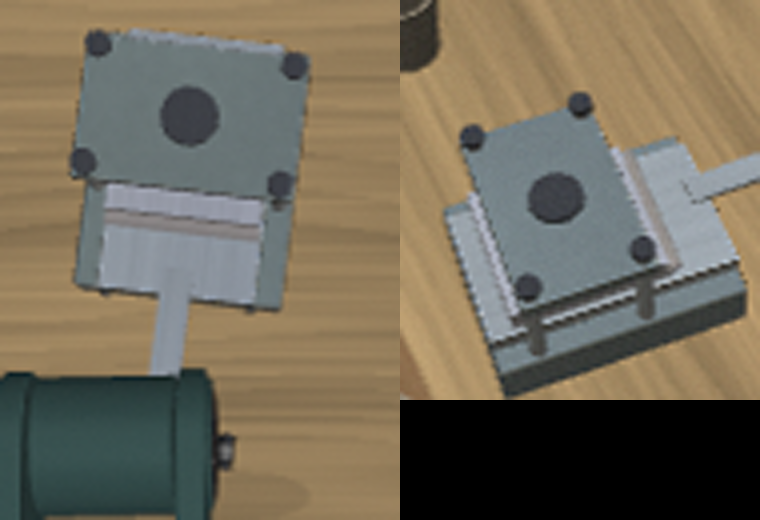

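View pics/w3.png

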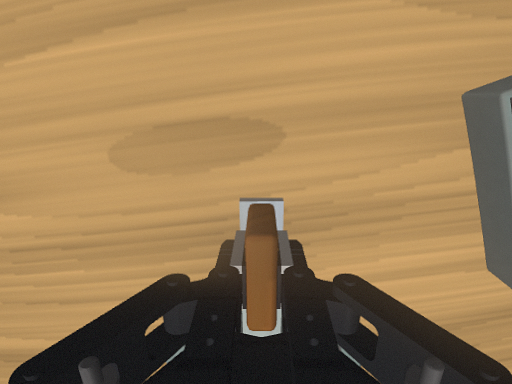

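The blade is over the ledge, centred on and aligned with the gap (tip at about (176,268) in the crop), and the handle is held straight. I lay it down now.

Emit:
{"method": "arm_command", "body": {
  "deltas": [
    {"dx": 0, "dy": 0.013, "dz": 0.03, "ax": 0, "ay": 0, "az": 0},
    {"dx": 0, "dy": 0.013, "dz": 0.06, "ax": 0, "ay": 0, "az": 0},
    {"dx": 0, "dy": 0.013, "dz": 0.09, "ax": 0, "ay": 0, "az": 0},
    {"dx": 0, "dy": 0.013, "dz": 0.12, "ax": 0, "ay": 0, "az": 0},
    {"dx": 0, "dy": 0.013, "dz": 0.14, "ax": 0, "ay": 0, "az": 0},
    {"dx": 0, "dy": 0.013, "dz": 0.15, "ax": 0, "ay": 0, "az": 0},
    {"dx": 0, "dy": 0.013, "dz": 0.16, "ax": 0, "ay": 0, "az": 0},
    {"dx": 0, "dy": 0.013, "dz": 0.165, "ax": 0, "ay": 0, "az": 0},
    {"dx": 0, "dy": 0.013, "dz": 0.17, "ax": 0, "ay": 0, "az": 0},
    {"dx": 0, "dy": 0.013, "dz": 0.17, "ax": 0, "ay": 0, "az": 0}
  ]
}}

```text
clock: 24.4
tool_pos: [476.4, 67.1, 97.4]
eef_rot: [0.187, 3.136, 0.0]
wrist_force: [0.1, -0.3, -1.6]
width: 13.3
grip_force: 58.5
```

Run:
```python
from h import *
go([476.2,67.2,96.7],173.23); print(ctrl.state()['torque'])
```

```text
t 24.4 pos [476.4  67.1  97.4] F [ 0.1 -0.3 -1.6] w 13.3 gf 58.5 d [0.002 0.001 0.007] a [ 0.     0.    -0.001]
[ 0.00841127  0.01361948 -0.02235407]
```

Emit:
{"method": "arm_command", "body": {
  "deltas": [
    {"dx": 0, "dy": 0, "dz": 0.003, "ax": 0, "ay": 0, "az": 0},
    {"dx": 0, "dy": 0, "dz": 0.007, "ax": 0, "ay": 0, "az": 0},
    {"dx": -0.05, "dy": 0, "dz": 0.01, "ax": 0, "ay": 0, "az": 0},
    {"dx": -0.1, "dy": 0, "dz": 0.01, "ax": 0, "ay": 0, "az": 0},
    {"dx": -0.15, "dy": 0, "dz": 0.01, "ax": 0, "ay": 0, "az": 0},
    {"dx": -0.2, "dy": 0, "dz": 0.01, "ax": 0, "ay": 0, "az": 0},
    {"dx": -0.24, "dy": 0, "dz": 0.01, "ax": 0, "ay": 0, "az": 0},
    {"dx": -0.28, "dy": 0, "dz": 0.01, "ax": 0, "ay": 0, "az": 0},
    {"dx": -0.3, "dy": 0, "dz": 0.01, "ax": 0, "ay": 0, "az": 0},
    {"dx": -0.3, "dy": 0, "dz": 0.01, "ax": 0, "ay": 0, "az": 0}
  ]
}}

```text
clock: 25.4
tool_pos: [506.8, 63.5, 96.5]
eef_rot: [0.187, 3.135, 0.0]
wrist_force: [-0.2, -0.6, -0.7]
width: 13.5
grip_force: 58.8
```

Run:
```python
from h import *
go([506,63.6,96],173.23); print(ctrl.state()['torque'])
```

```text
t 25.4 pos [506.8  63.5  96.5] F [-0.2 -0.6 -0.7] w 13.5 gf 58.8 d [0.008 0.001 0.005] a [ 0.     0.001 -0.001]
[-0.03345035 -0.17599721 -0.02852   ]
```

Emit:
{"method": "arm_command", "body": {
  "deltas": [
    {"dx": 0, "dy": 0, "dz": 0.003, "ax": 0, "ay": 0, "az": 0},
    {"dx": -0.02, "dy": 0, "dz": 0.005, "ax": 0, "ay": 0, "az": 0},
    {"dx": -0.04, "dy": 0, "dz": 0.005, "ax": 0, "ay": 0, "az": 0},
    {"dx": -0.07, "dy": 0, "dz": 0.005, "ax": 0, "ay": 0, "az": 0},
    {"dx": -0.1, "dy": 0, "dz": 0.005, "ax": 0, "ay": 0, "az": 0},
    {"dx": -0.13, "dy": 0, "dz": 0.005, "ax": 0, "ay": 0, "az": 0},
    {"dx": -0.16, "dy": 0, "dz": 0.005, "ax": 0, "ay": 0, "az": 0},
    {"dx": -0.18, "dy": 0, "dz": 0.005, "ax": 0, "ay": 0, "az": 0},
    {"dx": -0.2, "dy": 0, "dz": 0.005, "ax": 0, "ay": 0, "az": 0},
    {"dx": -0.2, "dy": 0, "dz": 0.005, "ax": 0, "ay": 0, "az": 0}
  ]
}}

```text
clock: 26.4
tool_pos: [526.0, 61.3, 96.5]
eef_rot: [0.187, 3.136, 0.0]
wrist_force: [-3.9, -0.1, 4.6]
width: 13.1
grip_force: 59.5
```

Run:
```python
from h import *
go([506,63.6,96],173.23); print(ctrl.state()['torque'])
```

```text
t 26.4 pos [526.   61.3  96.5] F [-3.9 -0.1  4.6] w 13.1 gf 59.5 d [ 0.202 -0.001  0.005] a [ 0. -0. -0.]
[ 0.01233121  0.25270757 -0.0629222 ]
```

Emit:
{"method": "arm_command", "body": {
  "deltas": [
    {"dx": 0, "dy": 0, "dz": -0.003, "ax": 0, "ay": 0, "az": 0},
    {"dx": -0.01, "dy": 0, "dz": -0.003, "ax": 0, "ay": 0, "az": 0},
    {"dx": -0.02, "dy": 0, "dz": -0.003, "ax": 0, "ay": 0, "az": 0},
    {"dx": -0.03, "dy": 0, "dz": -0.003, "ax": 0, "ay": 0, "az": 0},
    {"dx": -0.04, "dy": 0, "dz": -0.003, "ax": 0, "ay": 0, "az": 0},
    {"dx": -0.05, "dy": 0, "dz": -0.003, "ax": 0, "ay": 0, "az": 0},
    {"dx": -0.06, "dy": 0, "dz": -0.003, "ax": 0, "ay": 0, "az": 0},
    {"dx": -0.07, "dy": 0, "dz": -0.003, "ax": 0, "ay": 0, "az": 0},
    {"dx": -0.08, "dy": 0, "dz": -0.003, "ax": 0, "ay": 0, "az": 0},
    {"dx": -0.08, "dy": 0, "dz": -0.003, "ax": 0, "ay": 0, "az": 0}
  ]
}}

```text
clock: 27.4
tool_pos: [533.7, 60.3, 96.5]
eef_rot: [-0.187, -3.135, -0.0]
wrist_force: [-4.3, 0.4, 5.9]
width: 13.1
grip_force: 59.5
```

Emit:
{"method": "arm_command", "body": {
  "deltas": [
    {"dx": -0.01, "dy": 0, "dz": 0, "ax": 0, "ay": 0, "az": 0},
    {"dx": -0.02, "dy": 0, "dz": 0, "ax": 0, "ay": 0, "az": 0},
    {"dx": -0.03, "dy": 0, "dz": 0, "ax": 0, "ay": 0, "az": 0},
    {"dx": -0.04, "dy": 0, "dz": 0, "ax": 0, "ay": 0, "az": 0},
    {"dx": -0.05, "dy": 0, "dz": 0, "ax": 0, "ay": 0, "az": 0},
    {"dx": -0.06, "dy": 0, "dz": 0, "ax": 0, "ay": 0, "az": 0},
    {"dx": -0.07, "dy": 0, "dz": 0, "ax": 0, "ay": 0, "az": 0},
    {"dx": -0.08, "dy": 0, "dz": 0, "ax": 0, "ay": 0, "az": 0},
    {"dx": -0.08, "dy": 0, "dz": 0, "ax": 0, "ay": 0, "az": 0},
    {"dx": -0.08, "dy": 0, "dz": 0, "ax": 0, "ay": 0, "az": 0}
  ]
}}

```text
clock: 28.4
tool_pos: [541.6, 59.3, 96.6]
eef_rot: [-0.187, -3.135, -0.0]
wrist_force: [-4.6, 1.5, 5.9]
width: 13.5
grip_force: 59.5
```

Emit:
{"method": "arm_command", "body": {
  "deltas": [
    {"dx": 0, "dy": 0, "dz": -0.003, "ax": 0, "ay": 0, "az": 0},
    {"dx": 0, "dy": 0, "dz": -0.006, "ax": 0, "ay": 0, "az": 0},
    {"dx": -0.01, "dy": 0, "dz": -0.006, "ax": 0, "ay": 0, "az": 0},
    {"dx": -0.02, "dy": 0, "dz": -0.006, "ax": 0, "ay": 0, "az": 0},
    {"dx": -0.03, "dy": 0, "dz": -0.006, "ax": 0, "ay": 0, "az": 0},
    {"dx": -0.04, "dy": 0, "dz": -0.006, "ax": 0, "ay": 0, "az": 0},
    {"dx": -0.05, "dy": 0, "dz": -0.006, "ax": 0, "ay": 0, "az": 0},
    {"dx": -0.06, "dy": 0, "dz": -0.006, "ax": 0, "ay": 0, "az": 0},
    {"dx": -0.06, "dy": 0, "dz": -0.006, "ax": 0, "ay": 0, "az": 0},
    {"dx": -0.06, "dy": 0, "dz": -0.006, "ax": 0, "ay": 0, "az": 0}
  ]
}}

```text
clock: 29.4
tool_pos: [548.1, 58.5, 96.6]
eef_rot: [0.187, 3.136, 0.0]
wrist_force: [-2.4, -0.1, 2.4]
width: 13.2
grip_force: 59.2
```

Run:
```python
from h import *
go([506,63.6,96],173.23); print(ctrl.state()['torque'])
```

```text
t 29.4 pos [548.1  58.5  96.6] F [-2.4 -0.1  2.4] w 13.2 gf 59.2 d [0.424 0.001 0.006] a [ 0.     0.    -0.001]
[ 0.03063284  0.23153478 -0.00930446]
```

Emit:
{"method": "arm_command", "body": {
  "deltas": [
    {"dx": -0.01, "dy": 0, "dz": -0.002, "ax": 0, "ay": 0, "az": 0},
    {"dx": -0.02, "dy": 0, "dz": -0.002, "ax": 0, "ay": 0, "az": 0},
    {"dx": -0.03, "dy": 0, "dz": -0.002, "ax": 0, "ay": 0, "az": 0},
    {"dx": -0.04, "dy": 0, "dz": -0.002, "ax": 0, "ay": 0, "az": 0},
    {"dx": -0.05, "dy": 0, "dz": -0.002, "ax": 0, "ay": 0, "az": 0},
    {"dx": -0.06, "dy": 0, "dz": -0.002, "ax": 0, "ay": 0, "az": 0},
    {"dx": -0.06, "dy": 0, "dz": -0.002, "ax": 0, "ay": 0, "az": 0},
    {"dx": -0.06, "dy": 0, "dz": -0.002, "ax": 0, "ay": 0, "az": 0},
    {"dx": -0.06, "dy": 0, "dz": -0.002, "ax": 0, "ay": 0, "az": 0},
    {"dx": -0.06, "dy": 0, "dz": -0.002, "ax": 0, "ay": 0, "az": 0}
  ]
}}

```text
clock: 30.4
tool_pos: [553.8, 57.8, 96.7]
eef_rot: [0.187, 3.136, 0.0]
wrist_force: [0.4, -1.0, -0.7]
width: 13.0
grip_force: 58.7
```

Emit:
{"method": "arm_command", "body": {
  "deltas": [
    {"dx": -0.01, "dy": 0, "dz": 0, "ax": 0, "ay": 0, "az": 0},
    {"dx": -0.02, "dy": 0, "dz": 0, "ax": 0, "ay": 0, "az": 0},
    {"dx": -0.03, "dy": 0, "dz": 0, "ax": 0, "ay": 0, "az": 0},
    {"dx": -0.04, "dy": 0, "dz": 0, "ax": 0, "ay": 0, "az": 0},
    {"dx": -0.05, "dy": 0, "dz": 0, "ax": 0, "ay": 0, "az": 0},
    {"dx": -0.06, "dy": 0, "dz": 0, "ax": 0, "ay": 0, "az": 0},
    {"dx": -0.06, "dy": 0, "dz": 0, "ax": 0, "ay": 0, "az": 0},
    {"dx": -0.06, "dy": 0, "dz": 0, "ax": 0, "ay": 0, "az": 0},
    {"dx": -0.06, "dy": 0, "dz": 0, "ax": 0, "ay": 0, "az": 0},
    {"dx": -0.06, "dy": 0, "dz": 0, "ax": 0, "ay": 0, "az": 0}
  ]
}}

```text
clock: 31.4
tool_pos: [559.7, 57.1, 96.9]
eef_rot: [-0.187, -3.136, -0.0]
wrist_force: [0.2, -0.0, -1.5]
width: 13.4
grip_force: 58.5
```

Emit:
{"method": "arm_command", "body": {
  "deltas": [
    {"dx": -0.01, "dy": 0, "dz": 0.003, "ax": 0, "ay": 0, "az": 0},
    {"dx": -0.02, "dy": 0, "dz": 0.003, "ax": 0, "ay": 0, "az": 0},
    {"dx": -0.03, "dy": 0, "dz": 0.003, "ax": 0, "ay": 0, "az": 0},
    {"dx": -0.04, "dy": 0, "dz": 0.003, "ax": 0, "ay": 0, "az": 0},
    {"dx": -0.05, "dy": 0, "dz": 0.003, "ax": 0, "ay": 0, "az": 0},
    {"dx": -0.06, "dy": 0, "dz": 0.003, "ax": 0, "ay": 0, "az": 0},
    {"dx": -0.06, "dy": 0, "dz": 0.003, "ax": 0, "ay": 0, "az": 0},
    {"dx": -0.06, "dy": 0, "dz": 0.003, "ax": 0, "ay": 0, "az": 0},
    {"dx": -0.06, "dy": 0, "dz": 0.003, "ax": 0, "ay": 0, "az": 0},
    {"dx": -0.06, "dy": 0, "dz": 0.003, "ax": 0, "ay": 0, "az": 0}
  ]
}}

```text
clock: 32.4
tool_pos: [564.6, 56.6, 96.7]
eef_rot: [-0.187, -3.133, -0.0]
wrist_force: [-6.9, -0.0, 2.4]
width: 13.4
grip_force: 59.0
```

Run:
```python
from h import *
go([506,63.6,96],173.23); print(ctrl.state()['torque'])
```

```text
t 32.4 pos [564.6  56.6  96.7] F [-6.9 -0.   2.4] w 13.4 gf 59.0 d [0.59  0.    0.009] a [-0.    -0.002 -0.   ]
[ 0.05602929  0.66939987 -0.05940459]
```

Emit:
{"method": "arm_command", "body": {
  "deltas": [
    {"dx": -0.005, "dy": 0, "dz": 0, "ax": 0, "ay": 0, "az": 0},
    {"dx": -0.01, "dy": 0, "dz": 0, "ax": 0, "ay": 0, "az": 0},
    {"dx": -0.015, "dy": 0, "dz": 0, "ax": 0, "ay": 0, "az": 0},
    {"dx": -0.02, "dy": 0, "dz": 0, "ax": 0, "ay": 0, "az": 0},
    {"dx": -0.025, "dy": 0, "dz": 0, "ax": 0, "ay": 0, "az": 0},
    {"dx": -0.03, "dy": 0, "dz": 0, "ax": 0, "ay": 0, "az": 0},
    {"dx": -0.03, "dy": 0, "dz": 0, "ax": 0, "ay": 0, "az": 0},
    {"dx": -0.03, "dy": 0, "dz": 0, "ax": 0, "ay": 0, "az": 0},
    {"dx": -0.03, "dy": 0, "dz": 0, "ax": 0, "ay": 0, "az": 0},
    {"dx": -0.03, "dy": 0, "dz": 0, "ax": 0, "ay": 0, "az": 0}
  ]
}}

```text
clock: 33.4
tool_pos: [565.5, 56.5, 96.7]
eef_rot: [-0.186, -3.128, -0.0]
wrist_force: [-12.7, 1.1, 6.3]
width: 13.1
grip_force: 59.6
```

Run:
```python
from h import *
go([506,63.6,96],173.23); print(ctrl.state()['torque'])
```

```text
t 33.4 pos [565.5  56.5  96.7] F [-12.7   1.1   6.3] w 13.1 gf 59.6 d [ 0.6   -0.     0.012] a [-0.    -0.005 -0.   ]
[ 0.09341243  1.28126685 -0.08108952]
```

Emit:
{"method": "arm_command", "body": {
  "deltas": [
    {"dx": 0, "dy": 0, "dz": -0.002, "ax": 0, "ay": 0, "az": 0},
    {"dx": -0.005, "dy": 0, "dz": -0.003, "ax": 0, "ay": 0, "az": 0},
    {"dx": -0.01, "dy": 0, "dz": -0.003, "ax": 0, "ay": 0, "az": 0},
    {"dx": -0.015, "dy": 0, "dz": -0.003, "ax": 0, "ay": 0, "az": 0},
    {"dx": -0.02, "dy": 0, "dz": -0.003, "ax": 0, "ay": 0, "az": 0},
    {"dx": -0.025, "dy": 0, "dz": -0.003, "ax": 0, "ay": 0, "az": 0},
    {"dx": -0.03, "dy": 0, "dz": -0.003, "ax": 0, "ay": 0, "az": 0},
    {"dx": -0.03, "dy": 0, "dz": -0.003, "ax": 0, "ay": 0, "az": 0},
    {"dx": -0.03, "dy": 0, "dz": -0.003, "ax": 0, "ay": 0, "az": 0},
    {"dx": -0.03, "dy": 0, "dz": -0.003, "ax": 0, "ay": 0, "az": 0}
  ]
}}

```text
clock: 34.4
tool_pos: [566.6, 56.5, 96.7]
eef_rot: [-0.185, -3.124, -0.001]
wrist_force: [-17.5, 2.2, 8.3]
width: 13.3
grip_force: 60.0
```

Run:
```python
from h import *
go([506,63.6,96],173.23); print(ctrl.state()['torque'])
```

```text
t 34.4 pos [566.6  56.5  96.7] F [-17.5   2.2   8.3] w 13.3 gf 60.0 d [ 0.61  -0.002  0.014] a [-0.    -0.008 -0.   ]
[ 0.16482872  2.05108119 -0.01908054]
```

Run:
```python
from h import *
r=R.from_euler('z',-6.767,degrees=True).as_matrix(); o=np.array([650,46.6,0])
for n in('top','scene'):
    c0=load(n); c1=cam(n)
    vv,uu=np.mgrid[0:384,0:512]; uv=np.c_[uu.ravel(),vv.ravel()]
    P0=(depth(c0,uv)-o)@r; P1=(depth(c1,uv)-o)@r
    def sel(b): return (P0[:,0]>b[0])&(P0[:,0]<b[1])&(abs(P0[:,1])<b[2])&(P0[:,2]>b[3])&(P0[:,2]<b[4])&(P1[:,2]>b[3]-3)&(P1[:,2]<b[4]+6)
    for nm,b in (('plate',(1,13,55,78,96)),('cross',(25,120,60,118,138)),('ledge',(-58,-16,60,50,68))):
        m=sel(b); d=(P1-P0)[m,2]; print(n,nm,m.sum(),'z0',np.median(P0[m,2]).round(2) if m.any() else None,'dz med/mean/se',np.median(d).round(2),d.mean().round(2),(d.std()/max(m.sum(),1)**.5).round(2))
w=cam('wrist'); s=load('scene'); t=load('top')
a=cv2.resize(t['frame'][105:235,195:295],(400,520),interpolation=cv2.INTER_CUBIC)
b=cv2.resize(s['frame'][170:270,170:260],(400,444),interpolation=cv2.INTER_CUBIC)
cv2.imwrite('pics/c4.png',np.hstack([a,np.vstack([b,np.zeros((76,400,3),np.uint8)])]))
```

```text
top plate 99 z0 87.2 dz med/mean/se -0.45 -0.27 0.33
top cross 1201 z0 129.44 dz med/mean/se -0.02 0.02 0.09
top ledge 46 z0 60.72 dz med/mean/se 0.28 -0.09 0.51
scene plate 52 z0 86.26 dz med/mean/se 0.02 0.01 0.36
scene cross 962 z0 129.02 dz med/mean/se 0.0 0.0 0.09
scene ledge 352 z0 60.6 dz med/mean/se 0.86 1.44 0.23
```

View pics/c4.png

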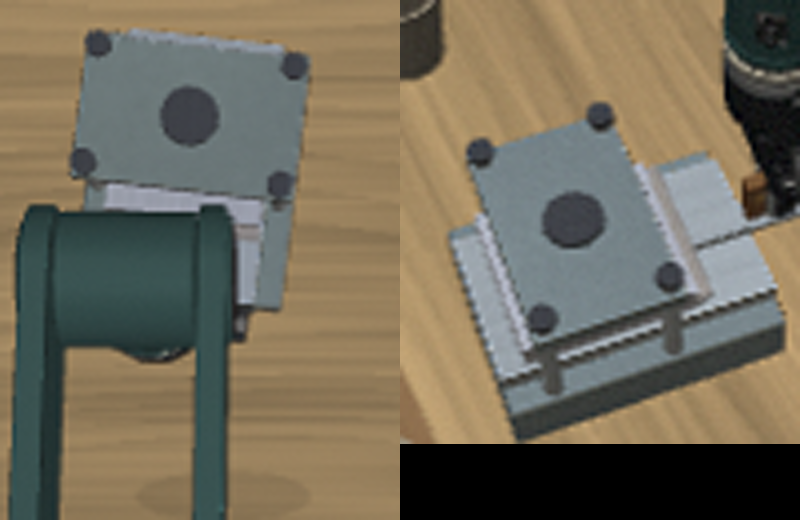

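The blade is under the plate and lift is about 0 (±0.3 mm). The gap is about 6.1–6.6 mm, which matches pinch beginning at roughly 50 mm depth. I level the tool and cut the downforce before the last few millimetres.

Emit:
{"method": "arm_command", "body": {
  "deltas": [
    {"dx": 0, "dy": 0, "dz": -0.001, "ax": 0, "ay": -0.002, "az": 0},
    {"dx": 0, "dy": 0, "dz": -0.002, "ax": 0, "ay": -0.004, "az": 0},
    {"dx": 0, "dy": 0, "dz": -0.003, "ax": 0, "ay": -0.006, "az": 0},
    {"dx": 0, "dy": 0, "dz": -0.004, "ax": 0, "ay": -0.008, "az": 0},
    {"dx": 0, "dy": 0, "dz": -0.005, "ax": 0, "ay": -0.008, "az": 0},
    {"dx": 0, "dy": 0, "dz": -0.005, "ax": 0, "ay": -0.008, "az": 0},
    {"dx": 0, "dy": 0, "dz": -0.005, "ax": 0, "ay": -0.008, "az": 0},
    {"dx": 0, "dy": 0, "dz": -0.005, "ax": 0, "ay": -0.008, "az": 0},
    {"dx": 0, "dy": 0, "dz": -0.005, "ax": 0, "ay": -0.008, "az": 0},
    {"dx": 0, "dy": 0, "dz": -0.005, "ax": 0, "ay": -0.008, "az": 0}
  ]
}}

```text
clock: 35.55
tool_pos: [566.6, 56.5, 96.7]
eef_rot: [-0.186, -3.135, 0.0]
wrist_force: [-14.4, 1.6, 6.7]
width: 13.4
grip_force: 59.8
```

Run:
```python
from h import *
go([506,63.6,96],173.23); print(ctrl.state()['torque'])
```

```text
t 35.55 pos [566.6  56.5  96.7] F [-14.4   1.6   6.7] w 13.4 gf 59.8 d [ 0.61  -0.002  0.007] a [-0. -0. -0.]
[0.31455935 2.67717059 0.057219  ]
```

Emit:
{"method": "arm_command", "body": {
  "deltas": [
    {"dx": 0, "dy": 0, "dz": -0.002, "ax": 0, "ay": 0.001, "az": 0},
    {"dx": 0, "dy": 0, "dz": -0.004, "ax": 0, "ay": 0.002, "az": 0},
    {"dx": 0, "dy": 0, "dz": -0.006, "ax": 0, "ay": 0.003, "az": 0},
    {"dx": 0, "dy": 0, "dz": -0.008, "ax": 0, "ay": 0.004, "az": 0},
    {"dx": 0, "dy": 0, "dz": -0.01, "ax": 0, "ay": 0.004, "az": 0},
    {"dx": 0, "dy": 0, "dz": -0.01, "ax": 0, "ay": 0.004, "az": 0},
    {"dx": 0, "dy": 0, "dz": -0.01, "ax": 0, "ay": 0.004, "az": 0},
    {"dx": 0, "dy": 0, "dz": -0.01, "ax": 0, "ay": 0.004, "az": 0},
    {"dx": 0, "dy": 0, "dz": -0.01, "ax": 0, "ay": 0.004, "az": 0},
    {"dx": 0, "dy": 0, "dz": -0.01, "ax": 0, "ay": 0.004, "az": 0}
  ]
}}

```text
clock: 36.55
tool_pos: [566.7, 56.5, 96.7]
eef_rot: [-0.185, -3.129, -0.0]
wrist_force: [-13.6, 1.5, 3.2]
width: 13.4
grip_force: 59.4
```

Run:
```python
from h import *
go([506,63.6,96],173.23); print(ctrl.state()['torque'])
```

```text
t 36.55 pos [566.7  56.5  96.7] F [-13.6   1.5   3.2] w 13.4 gf 59.4 d [ 0.611 -0.001  0.011] a [-0.    -0.004 -0.   ]
[ 0.26245214  1.94923909 -0.02233429]
```

Emit:
{"method": "arm_command", "body": {
  "deltas": [
    {"dx": 0, "dy": 0, "dz": -0.004, "ax": 0, "ay": 0, "az": 0},
    {"dx": -0.005, "dy": 0, "dz": -0.008, "ax": 0, "ay": 0, "az": 0},
    {"dx": -0.01, "dy": 0, "dz": -0.008, "ax": 0, "ay": 0, "az": 0},
    {"dx": -0.015, "dy": 0, "dz": -0.008, "ax": 0, "ay": 0, "az": 0},
    {"dx": -0.02, "dy": 0, "dz": -0.008, "ax": 0, "ay": 0, "az": 0},
    {"dx": -0.025, "dy": 0, "dz": -0.008, "ax": 0, "ay": 0, "az": 0},
    {"dx": -0.03, "dy": 0, "dz": -0.008, "ax": 0, "ay": 0, "az": 0},
    {"dx": -0.03, "dy": 0, "dz": -0.008, "ax": 0, "ay": 0, "az": 0},
    {"dx": -0.03, "dy": 0, "dz": -0.008, "ax": 0, "ay": 0, "az": 0},
    {"dx": -0.03, "dy": 0, "dz": -0.008, "ax": 0, "ay": 0, "az": 0}
  ]
}}

```text
clock: 37.55
tool_pos: [569.4, 56.1, 96.7]
eef_rot: [-0.186, -3.128, -0.0]
wrist_force: [-12.2, 1.3, 1.6]
width: 13.6
grip_force: 58.9
```

Run:
```python
from h import *
go([506,63.6,96],173.23); print(ctrl.state()['torque'])
```

```text
t 37.55 pos [569.4  56.1  96.7] F [-12.2   1.3   1.6] w 13.6 gf 58.9 d [ 0.639 -0.     0.012] a [-0.    -0.005 -0.   ]
[ 0.28623397  1.83301097 -0.00627766]
```

Emit:
{"method": "arm_command", "body": {
  "deltas": [
    {"dx": -0.005, "dy": 0, "dz": -0.003, "ax": 0, "ay": -0.001, "az": 0},
    {"dx": -0.01, "dy": 0, "dz": -0.003, "ax": 0, "ay": -0.002, "az": 0},
    {"dx": -0.015, "dy": 0, "dz": -0.003, "ax": 0, "ay": -0.002, "az": 0},
    {"dx": -0.02, "dy": 0, "dz": -0.003, "ax": 0, "ay": -0.002, "az": 0},
    {"dx": -0.02, "dy": 0, "dz": -0.003, "ax": 0, "ay": -0.002, "az": 0},
    {"dx": -0.02, "dy": 0, "dz": -0.003, "ax": 0, "ay": -0.002, "az": 0},
    {"dx": -0.02, "dy": 0, "dz": -0.003, "ax": 0, "ay": -0.002, "az": 0},
    {"dx": -0.02, "dy": 0, "dz": -0.003, "ax": 0, "ay": -0.002, "az": 0},
    {"dx": -0.02, "dy": 0, "dz": -0.003, "ax": 0, "ay": -0.002, "az": 0},
    {"dx": -0.02, "dy": 0, "dz": -0.003, "ax": 0, "ay": -0.002, "az": 0}
  ]
}}

```text
clock: 38.55
tool_pos: [571.1, 55.9, 96.7]
eef_rot: [-0.186, -3.131, 0.0]
wrist_force: [-11.9, 2.2, -0.1]
width: 12.9
grip_force: 58.8
```

Run:
```python
from h import *
go([506,63.6,96],173.23); print(ctrl.state()['torque'])
r=R.from_euler('z',-6.767,degrees=True).as_matrix(); o=np.array([650,46.6,0])
vv,uu=np.mgrid[0:384,0:512]; uv=np.c_[uu.ravel(),vv.ravel()]
for n in ('scene','top'):
    c0=load(n); L=[optics.capture(n) for _ in range(4)]
    P0=(depth(c0,uv)-o)@r; m=(P0[:,0]>1)&(P0[:,0]<13)&(abs(P0[:,1])<55)&(P0[:,2]>78)&(P0[:,2]<96)
    D=np.array([((depth(c,uv)-o)@r-P0)[m,2] for c in L]); print(n,m.sum(),np.median(D,1).round(2),D.std(0).mean().round(2))
```

```text
t 38.55 pos [571.1  55.9  96.7] F [-11.9   2.2  -0.1] w 12.9 gf 58.8 d [ 0.656 -0.001  0.011] a [-0.    -0.003 -0.   ]
[0.29917371 1.88945054 0.01844174]
scene 55 [0.39 0.25 0.57 0.48] 10.04
top 95 [1.29 1.84 1.64 1.57] 10.48
```

Run:
```python
from h import *
r=R.from_euler('z',-6.767,degrees=True).as_matrix(); o=np.array([650,46.6,0])
vv,uu=np.mgrid[0:384,0:512]; uv=np.c_[uu.ravel(),vv.ravel()]
for n in ('scene','top'):
    for tag,Ps in(('t34',[load(n)]),('now',[optics.capture(n) for _ in range(4)])):
        for c in Ps:
            P=(depth(c,uv)-o)@r
            f=lambda b:np.median(P[(P[:,0]>b[0])&(P[:,0]<b[1])&(abs(P[:,1])<b[2])&(P[:,2]>b[3])&(P[:,2]<b[4]),2])
            print(n,tag,(f((25,120,60,118,138))-f((1,12,52,78,96))).round(2))
go([506,63.6,96],173.23)
```

```text
scene t34 42.88
scene now 42.14
scene now 42.57
scene now 42.5
scene now 42.19
top t34 42.52
top now 42.6
top now 42.63
top now 42.2
top now 42.16
t 39.35 pos [571.1  55.9  96.7] F [-13.1   1.3   1. ] w 13.3 gf 58.8 d [ 0.656 -0.     0.01 ] a [-0.    -0.003 -0.   ]
```

Lift is about 0.3–0.5 mm, with a steady drag of about 12 N and the grip firm. I hand it in.

```bash
python3 -c "
from rig import workorder
print(workorder.close_job())"
```

```text
the job is handed in; nothing more can be done
None
```

I pressed the three keys fully down in order (large, middle, small) and handed the job in with the gauge gripped and its blade pinched at about 12 N drag; the upper plate's lift measured about 0.3–0.5 mm, and no verdict came back.

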